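# Load the refill pods into the dispenser tray

## Task

First take the pink squeegee off the refill tray and lay it gently down on the black drip mat, then let go of it. Then slide the blue pod along the tray top until it drops into the blue well, and the amber pod into the amber well, so that both lie flat at the bottom; push them, do not lift them off the tray. Leave the grey pod in its well and everything else where it is.

Things in the scene. Friction and masses are not known exactly. Their poses are not given: they have to be found in the camera images.
- tray: white refill tray, a fixed flat block 300 (x) x 360 (y) x 30 mm high, no rim: top at z = 0.030, bare but for three round wells in a row along its y, 115 mm apart, centred 75 mm to the +x side of the middle. The two pods to be loaded start on its plain -x half. Origin: centre of its underside.
- well_blue: the blue round well: its floor is blue, and so is a strip beside it on the tray's far edge; 86 mm across, 18 mm deep, so that a pod sits 2 mm below the tray top. Origin: well centre at the level of the tray top (z = 0.030); axes parallel to the tray's. Which of the three wells is blue changes.
- well_amber: the amber round well: its floor is amber, and so is a strip beside it on the tray's far edge; 86 mm across, 18 mm deep, so that a pod sits 2 mm below the tray top. Origin: well centre at the level of the tray top (z = 0.030); axes parallel to the tray's. Which of the three wells is amber changes.
- well_grey: the grey round well: its floor is grey, and so is a strip beside it on the tray's far edge; 86 mm across, 18 mm deep, so that a pod sits 2 mm below the tray top. Origin: well centre at the level of the tray top (z = 0.030); axes parallel to the tray's. Which of the three wells is grey changes. It already holds the grey pod.
- pod_blue: puck-shaped refill pod (a plain disc 76 mm across, 16 mm thick, about 80 g), blue with a white top label; lies flat. Origin: centre of its underside; z up.
- pod_amber: puck-shaped refill pod (a plain disc 76 mm across, 16 mm thick, about 80 g), amber with a white top label; lies flat. Origin: centre of its underside; z up.
- pod_grey: puck-shaped refill pod (a plain disc 76 mm across, 16 mm thick, about 80 g), grey with a white top label; lies flat. Origin: centre of its underside; z up. Already in the grey well; stays there.
- squeegee: pink T-shaped squeegee lying flat across the wells, 201 mm long, 140 g. Handle: bar 24 mm wide, 22 mm high, from x = -100 to +50 mm in its frame; head 124 mm wide, 22 mm high, from +47 to +101 mm, its last 20 mm a thin rubber blade. Origin: on the underside, on the handle's centre line; x along the handle towards the head, z up. It balances about x = +20 mm.
- mat: black ribbed rubber drip mat, fixed, 200 x 200 x 4 mm, flat on the table on the robot's left. Origin: centre of its underside.
- brush: bamboo bottle brush, 220 mm, lying on the table beyond the tray; bystander. Origin: underside, near the middle.
- crevice_tool: slim chrome crevice tool, 195 mm, lying on the table beyond the tray; bystander. Origin: underside, near the middle.
- dispenser: transparent closed dispenser bottle, 68 mm across, 160 mm tall, standing on the robot's right; bystander. Origin: centre of its underside.
- jar: green jar, 72 mm across, 80 mm tall, standing on the robot's right; bystander. Origin: centre of its underside.
- cup: blue cup, 76 mm across, 90 mm tall, standing on the robot's right; bystander. Origin: centre of its underside.
Not all that is in view belongs to the job. There is more than one size of the pod_blue; the job needs the smallest.

How it is judged (in metres and radians):
On the way, in this order (a step that is already met when the one before it is completed fails the run):
1. the squeegee lies on the mat, let go (horizontal distance between squeegee and mat below 0.08 m and height (world z) of squeegee below 0.02 m and angle between squeegee's own z axis and vertical below 0.2 rad and linear speed of squeegee below 0.03 m/s and contact force between squeegee and the fingers below 0.1 N), for 0.2 s.
2. one of the two pods lies flat in the well of its colour (((horizontal distance between pod_blue and well_blue below 0.01 m and height (world z) of pod_blue below 0.018 m and angle between pod_blue's own z axis and vertical below 0.1 rad and linear speed of pod_blue below 0.03 m/s) or (horizontal distance between pod_amber and well_amber below 0.01 m and height (world z) of pod_amber below 0.018 m and angle between pod_amber's own z axis and vertical below 0.1 rad and linear speed of pod_amber below 0.03 m/s))), for 0.2 s.
At the end, for the whole second after the job is handed in: The squeegee lies flat, released, on the mat (origin within 80 mm of the mat centre, under 20 mm above the table); the blue, amber and grey pods lie flat (within 0.1 rad), at rest, each in its own colour's well (underside below z = 0.018, within 10 mm of the well centre) (all of step 1 and horizontal distance between pod_blue and well_blue below 0.01 m and height (world z) of each of pod_blue, pod_amber, pod_grey below 0.018 m and angle between each of pod_blue, pod_amber, pod_grey's own z axis and vertical below 0.1 rad and linear speed of each of pod_blue, pod_amber, pod_grey below 0.03 m/s and horizontal distance between pod_amber and well_amber below 0.01 m and horizontal distance between pod_grey and well_grey below 0.01 m); the robot touches nothing.
It fails at once if the blue or the amber pod was lifted off the tray (underside more than 22 mm above its top) (height (world z) of any of pod_blue, pod_amber above 0.052 m).
It fails at once if the grey pod was moved by more than 20 mm (distance of pod_grey from where it was at the start of the episode above 0.02 m).
It fails at once if the squeegee was let go more than 40 mm above the mat (contact force between squeegee and the fingers below 0.02 N and horizontal distance between squeegee and mat below 0.12 m and height (world z) of squeegee above 0.044 m).
It fails at once if a bystander (brush, crevice tool, dispenser, jar or cup) was moved by more than 30 mm (distance of any of brush, crevice_tool, dispenser, jar, cup from where it was at the start of the episode above 0.03 m).
It also fails if it takes over 67 s, if anything falls off the work surface, if the arm or the gripper's body presses on something with over 40 N, if the wrist force passes 120 N, or if a joint passes its speed limit or range.

## Robot

A 6-joint arm with a two-finger parallel gripper is mounted at the origin on the work surface. World frame = base frame: x ahead of the robot, y to its left, z up, the work surface at z = 0. Lengths are in mm, angles in rad, forces in N, time in s.
With the tool pointing down it reaches from about 350 to 875 mm from the base axis. Payload 15.5 kg.
Tool frame: the origin (TCP) lies on the mounting face of the last link; the fingertips stand 173 mm ahead of it and the grasp point (between the pads) lies 155 mm ahead of it; z points along the fingers, y is the line along which they close (so a half turn about z gives the same grasp; the last joint's range is limited). The gripper opens to 85 mm and grips with 20 to 120 N. Pads are 22 mm wide; open, the fingers measure 114 mm over their backs; the gripper's body (76 mm by 85 mm) begins 54 mm behind the grasp point. The pads swing forward as they close: fully open they stand 13 mm farther back than shut.
Start: joints at [-1.202, 0.494, 1.345, -0, 1.302, -0.096], TCP at [280.154, -558.696, 404.677] pointing down, gripper open.
Joint ranges: [-2.91, 2.91], [-0.82, 2.16], [0.22, 2.67], [-1.22, 4.37], [0.12, 2.79], [-3.08, 3.08]. Speed limits (rad/s): [1.89, 1.89, 2.57, 3.01, 3.01, 3.01].

## Interface

Orientations are given as a unit quaternion [x, y, z, w].
In Python, from rig import * gives the robot as it stands.
- The arm moves only by the tool jog_arm, never from a script. Its argument "motion" is one flat list of numbers, 6 for each row, row after row: the shift along the tool's x, y, z scaled (see below), then the turn, a rotation vector about the tool's x, y, z scaled (see below). A call has 1 to 10 rows; each row is the pose to reach, as a shift and turn from the pose commanded when the call began, along the tool's axes at that moment; what a row does not reach only later rows make up. The controller multiplies each number of a shift by 0.2 m and each number of a turn by 90 degrees. A row lasts 1/8 s, in which the tool goes at most 62.5 mm and 10.7 degrees, less where a joint would pass 70% of its speed; a pose out of reach is approached as far as the arm can. A call with a number of a shift or a turn outside -1 to 1 is refused whole. A call with a gripper value outside its range is refused whole. "jaw" is the finger opening in mm, from 0 to 85.4, set as the call begins (left out, the last holds). The fingers move at their own pace and stop on an object; "newtons" is the grip in N (left out, the last holds). Time passes only in rows, so rows that repeat a pose let the fingers close. It gives the time, the measured TCP pose, the force and the opening at its end, in the units of the state.
- get_obs(): the state, without advancing time (a new reading comes with each control period).
- capture(name): name is "scene" or "top"; returns the picture (384x512x3 uint8, red, green, blue); there is no depth.
- camera_params(name): a dict with "intrinsics" (3x3 intrinsics, pixels), "cam_to_world" (4x4, takes a point from camera to world coordinates). Camera axes: x right, y up, looking along -z (the intrinsics and any distortion apply to the point x, -y, -z); pixel columns grow to the right and rows downward; lengths in mm; the calibration is good to about 2 mm. A picture is of the moment at which its call begins. camera_params takes no time and is no camera call.
- sign_off(): hands the job in, once; it reports no verdict.
Trained networks look in the newest picture that a camera, given by its name, has taken for a name from the list of things; names that differ only in an ending like _2 or _b are one class to them, and where a whole thing is asked for, a point or a joint stands for the part that bears it (a point fixed in the world has none). Each returns a list of dicts, best first, with "p" (0 to 1); they miss things now and then, are a little off and sometimes report something else, mostly with a low value. They report only what shows in the picture. A call takes as long as a camera call. They do not tell look-alikes from the thing itself.
- boxes_of(label, camera): "pixel" ([row, column] in pixels, amid what is visible of it).
- outline_of(label, camera): "pixels" (384x512 bool, what is visible of it) and "pixel" ([row, column] in pixels, amid what is visible of it).
- tip_of(label, camera): "pixel" ([row, column] in pixels: a listed point, or the origin of a listed thing).
The state is a dict: "time": time; "q": joint angles; "qvel": joint speeds; "joint_efforts": joint torques, N m; "ee_pos": TCP position; "ee_rot": TCP orientation; "wrist_force": force on the tool from outside, world axes, zero at the start; "torque": the same for the moment, N m; "opening": opening from 0.0 (shut) to 1.0 (fully open).
Only numpy, scipy, OpenCV 4.12 (cv2) and the standard library are available. Lean on these libraries where they do the work, as an engineer would, in place of code of your own. Each camera call takes 0.05 s, during which the arm holds its last target. There are 200 camera calls.

## Working session

There is one attempt and no reset: what is moved stays moved. The work goes in short steps, Python scripts to look and compute and a tool call to move; the robot and the scene stay as the last step left them, time stands still between calls to the robot, and variables do not carry over. Pictures are saved under pics/ and viewed, on a budget of 10 in all, crops included, one or two more only if the job needs it, and the job is handed in when it is done.

Besides the shell and the picture viewer there is one more tool, called after "Emit:" by a JSON object that holds its "op" and its "data", one argument or row to a line. jog_arm: Moves the arm, as the interface text tells. Its arguments: {"type":"object","properties":{"motion":{"type":"array"},"jaw":{"type":"number"},"newtons":{"type":"number"}},"required":["motion"]}

```bash
mkdir -p pics; python3 - <<'E'
from rig import *
import cv2,numpy as np
o=get_obs();print(o)
ims=[]
for n in("scene","top"):
    im=capture(n);cv2.imwrite(f"pics/{n}0.png",im[:,:,::-1])
    p=camera_params(n);print(n,np.round(p["intrinsics"],1).tolist(),np.round(p["cam_to_world"],3).tolist())
E
```

```text
{'time': 0.0, 'q': array([-1.20148648e+00,  4.94205559e-01,  1.34614638e+00,  1.56506496e-05,
        1.30249652e+00, -9.55333806e-02]), 'qvel': array([-0.00076717, -0.00079108, -0.00018435,  0.00027142,  0.00041603,
       -0.0014222 ]), 'joint_efforts': array([-1.55042824e-03, -8.82170391e+01, -3.83872104e+01, -1.31813790e-04,
        1.03990911e-02,  1.26005148e-05]), 'ee_pos': array([ 280.10843819, -558.5480785 ,  404.0810385 ]), 'ee_rot': array([ 9.73111755e-01,  2.30332627e-01, -7.82106453e-05, -6.23057112e-04]), 'wrist_force': array([ 0.35934093,  0.2439665 , -0.00155051]), 'torque': array([ 0.02269495, -0.01354674,  0.05931287]), 'opening': 1.0014003425699132}
scene [[387.5, 0.0, 249.3], [0.0, 387.5, 192.4], [0.0, 0.0, 1.0]] [[-0.579, -0.506, 0.639, 1299.016], [0.815, -0.342, 0.468, 510.989], [-0.019, 0.792, 0.61, 770.585], [0.0, 0.0, 0.0, 1.0]]
top [[453.8, 0.0, 261.9], [0.0, 453.8, 192.4], [0.0, 0.0, 1.0]] [[0.009, 0.997, -0.079, 422.356], [-1.0, 0.008, -0.019, -62.455], [-0.019, 0.079, 0.997, 1355.224], [0.0, 0.0, 0.0, 1.0]]
```

```bash
ls; python3 - <<'E'
from rig import *
for c in("scene","top"):
    for l in("tray","well_blue","well_amber","well_grey","pod_blue","pod_amber","pod_grey","squeegee","mat"):
        print(c,l,[(round(d["p"],2),[round(float(v),1) for v in d["pixel"]]) for d in tip_of(l,c)][:4])
E
```

```text
pics
scene tray [(0.9, [205.8, 253.8])]
scene well_blue [(0.53, [192.3, 210.1])]
scene well_amber [(0.71, [161.8, 163.4]), (0.46, [205.8, 235.4])]
scene well_grey [(0.66, [226.1, 266.9])]
scene pod_blue [(0.73, [291.3, 330.1]), (0.65, [198.9, 297.1]), (0.63, [187.8, 356.1]), (0.48, [143.7, 194.1])]
scene pod_amber [(0.81, [171.3, 241.0])]
scene pod_grey [(0.66, [230.6, 266.4])]
scene squeegee [(0.88, [210.0, 234.1])]
scene mat [(0.89, [247.9, 380.9])]
top tray [(0.6, [190.4, 264.2])]
top well_blue [(0.69, [169.5, 304.9])]
top well_amber [(0.58, [165.4, 266.4]), (0.22, [163.3, 223.5])]
top well_grey [(0.66, [162.5, 227.4])]
top pod_blue [(0.79, [277.5, 182.3]), (0.75, [138.7, 146.5]), (0.62, [211.7, 226.4])]
top pod_amber [(0.95, [225.3, 303.7])]
top pod_grey [(0.82, [160.1, 224.4])]
top squeegee [(0.64, [161.9, 269.0])]
top mat [(0.9, [207.4, 130.0]), (0.47, [222.8, 304.2])]
```

```bash
python3 - <<'E'
import cv2
a=cv2.imread("pics/top0.png");cv2.imwrite("pics/top0b.png",cv2.resize(a,(800,600),interpolation=cv2.INTER_CUBIC))
a=cv2.imread("pics/scene0.png");cv2.imwrite("pics/scene0b.png",cv2.resize(a,(800,600),interpolation=cv2.INTER_CUBIC))
E
```

```text
(no output)
```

View pics/top0b.png

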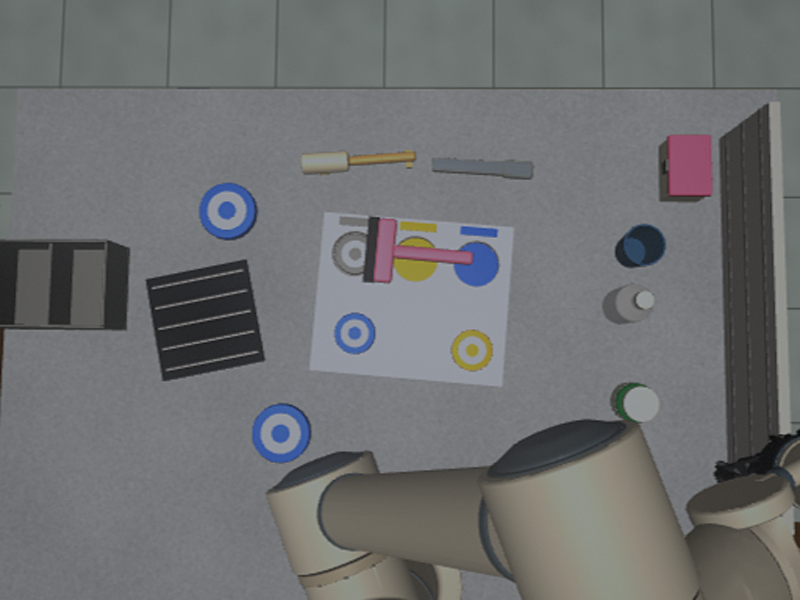

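View pics/scene0b.png

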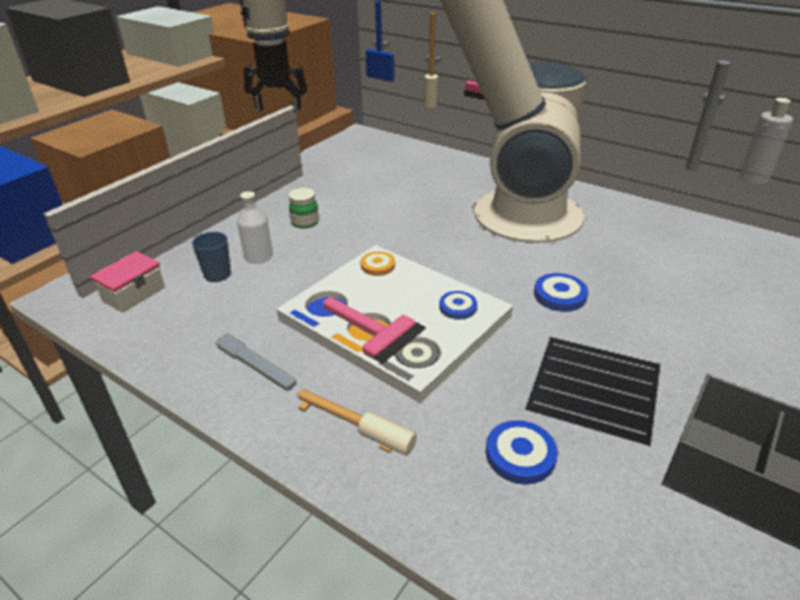

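Top view (800x600 px): the small blue pod is on the tray at [333,355] and amber at [350,472]. The squeegee runs along the wells, with its head at [250,383] and handle end at [257,470]. The wells from left to right are grey (holding its pod), amber and blue, and the mat is at [320,205].
Candidates for pod_blue are [333,355] (small, on the tray), [210,228] and [433,281] (both larger, on the table). I choose the one on the tray. The pink box at [165,690] is not the squeegee.

```bash
cat > h.py <<'E'
from rig import *
import numpy as np, cv2
def ray(cam,px):
    p=camera_params(cam);K=np.array(p["intrinsics"]);T=np.array(p["cam_to_world"])
    px=np.atleast_2d(px).astype(float)          # row, col
    uv=px[:,::-1].reshape(-1,1,2)
    d=p.get("distortion"); n=cv2.undistortPoints(uv,K,None if d is None else np.array(d,float)).reshape(-1,2)
    v=np.c_[n[:,0],-n[:,1],-np.ones(len(n))]@T[:3,:3].T
    return T[:3,3],v
def at(cam,px,z):
    c,v=ray(cam,px); return c+v*((z-c[2])/v[:,2])[:,None]
def tri(pa,pb):
    a,u=ray("top",pa);b,v=ray("scene",pb);u=u[0];v=v[0]
    s=np.linalg.lstsq(np.c_[u,-v],b-a,rcond=None)[0];A=a+s[0]*u;B=b+s[1]*v
    return (A+B)/2,np.linalg.norm(A-B)
E
python3 - <<'E'
from h import *
np.set_printoptions(precision=1,suppress=True)
print(camera_params("top").keys())
O={}
for l in("tray","squeegee","mat","pod_blue","pod_amber","pod_grey"):
    for c in("top","scene"):
        for i,d in enumerate(outline_of(l,c)[:3]):
            m=d["pixels"].astype(np.uint8)
            if d["p"]<.3: continue
            cs=max(cv2.findContours(m,0,2)[0],key=cv2.contourArea)[:,0,::-1]
            O[l,c,i]=cs
            z={"tray":30,"squeegee":52,"mat":4}.get(l,46)
            if l=="pod_grey": z=28
            w=at(c,cs,z)[:,:2].astype(np.float32)
            r=cv2.minAreaRect(w); (ce,rad)=cv2.minEnclosingCircle(w)
            print(l,c,i,round(d["p"],2),"px",d["pixel"],"rect",np.round(r[0],1),np.round(r[1],1),round(r[2],1),"circ",np.round(ce,1),round(rad,1),"boxpts" if l in("tray","mat") else "",np.round(cv2.boxPoints(r),0).tolist() if l in("tray","mat","squeegee") else "")
for l,a,b in [("pod_blue",(211.7,226.4),(198.9-0,297.1)),("pod_amber",(225.3,303.7),(171.3,241.0)),("squeegee",(161.9,269),(210,234.1)),("mat",(207.4,130),(247.9,380.9)),("pod_grey",(160.1,224.4),(230.6,266.4)),("well_blue",(169.5,304.9),(192.3,210.1)),("well_amber",(165.4,266.4),(205.8,235.4)),("tray",(190.4,264.2),(205.8,253.8))]:
    print(l,*tri(a,b))
im=cv2.imread("pics/top0.png")[120:260,80:350]
cv2.imwrite("pics/crop.png",cv2.resize(im,(780,404),interpolation=cv2.INTER_CUBIC))
E
```

```text
dict_keys(['intrinsics', 'cam_to_world'])
tray top 0 0.61 px [197.0, 266.3] rect [533.1 -38.8] [362.5 301.3] 85.6 circ [531.4 -39.6] 230.6 boxpts [[369.0, -208.0], [669.0, -231.0], [697.0, 130.0], [397.0, 153.0]]
tray scene 0 0.74 px [205.1, 261.7] rect [545.4 -31.4] [376.5 323.4] 85.3 circ [553.2 -25.8] 231.2 boxpts [[369.0, -206.0], [691.0, -232.0], [722.0, 143.0], [400.0, 169.0]]
tray scene 1 0.37 px [197.8, 295.3] rect [457.3  61.9] [91.1 74.7] 31.7 circ [458.3  60.4] 46.3 boxpts [[399.0, 70.0], [438.0, 6.0], [516.0, 54.0], [476.0, 118.0]]
squeegee top 0 0.78 px [163.2, 247.5] rect [620.9 -49.6] [120.  199.6] 0.3 circ [611.8 -43.7] 106.5  [[560.0, 50.0], [561.0, -150.0], [681.0, -149.0], [680.0, 50.0]]
squeegee scene 0 0.62 px [210.8, 244.1] rect [625.7 -45.7] [197.8 125.5] 84.5 circ [626. -39.] 105.6  [[554.0, -138.0], [679.0, -150.0], [698.0, 47.0], [573.0, 59.0]]
mat top 0 0.87 px [206.9, 129.0] rect [488.7 358.1] [202.9 204. ] 11.3 circ [490.6 360. ] 136.0 boxpts [[369.0, 438.0], [409.0, 238.0], [608.0, 278.0], [568.0, 478.0]]
mat scene 0 0.93 px [246.6, 382.2] rect [491.3 35
[... 1001 characters left out ...]
. ] 37.1  
pod_amber scene 0 0.59 px [169.1, 240.5] rect [ 443.7 -143.8] [96.6 73.7] 37.6 circ [ 442.  -141.3] 49.9  
pod_grey top 0 0.85 px [161.9, 220.6] rect [616.2  76.2] [71.5 53.3] 0.4 circ [615.8  69. ] 37.0  
pod_grey scene 0 0.88 px [229.1, 269.0] rect [619.9  76.1] [74.1 79.2] 88.6 circ [620.6  72.3] 41.2  
pod_blue [466.   73.3  24.4] 14.141982862431822
pod_amber [ 431.3 -159.3   18.6] 1.7008526408862772
squeegee [615.3 -53.3  24.5] 8.573936272037267
mat [482.2 360.4  -9. ] 4.622816293528381
pod_grey [624.5  75.1  15.4] 2.8966379200486116
well_blue [ 593.8 -160.8   31. ] 3.7539814380031937
well_amber [605.8 -49.4  35.8] 0.3116406316699618
tray [533.5 -39.2  -8.9] 8.711831063253037
```

View pics/crop.png

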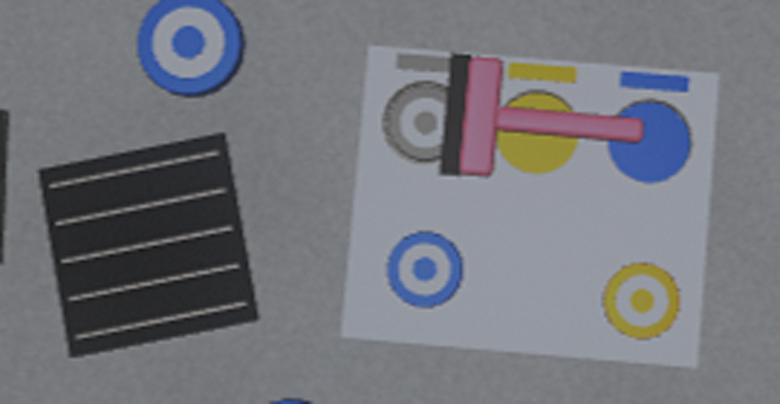

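The crop shows the tray cleanly. The small blue pod is at crop [269,425], amber at [301,642], the squeegee handle from [120,498] to [129,643], and the blade at col 455. The rectangle and circle fits agree with the sizes given. Next I fit the squeegee axis in both views.

```bash
python3 - <<'E'
from h import *
np.set_printoptions(precision=1,suppress=True)
E={}
for c in("top","scene"):
    im=cv2.imread(f"pics/{c}0.png").astype(int)
    b,g,r=im[...,0],im[...,1],im[...,2]
    m=((r-g>50)&(b-g>15)&(r>b)).astype(np.uint8)
    n,lab,st,_=cv2.connectedComponentsWithStats(m)
    # component on the tray
    best=max(range(1,n),key=lambda i:st[i,4]*(100<st[i,1]<240 and 150<st[i,0]<310))
    rc=np.argwhere(lab==best); w=at(c,rc,52)[:,:2]
    h=w[(w[:,1]<-5-20)]           # handle part (y well below the head)
    vx,vy,x0,y0=cv2.fitLine(h.astype(np.float32),cv2.DIST_L2,0,.01,.01).ravel()
    s=np.sign(vy);vx*=s;vy*=s
    t=(w-[x0,y0])@[vx,vy]; q=(w-[x0,y0])@[vy,-vx]
    print(c,len(rc),"dir",vx,vy,np.degrees(np.arctan2(vy,vx)),"pt",x0,y0,"end",np.array([x0,y0])+t.min()*np.array([vx,vy]),"front",np.array([x0,y0])+t.max()*np.array([vx,vy]),"len",np.ptp(t),"headw",np.ptp(q),"handle w",np.percentile((h-[x0,y0])@[vy,-vx],[2,98]))
    E[c]=rc[np.argmin(w[:,1])]; hd=rc[(t>t.max()-8)]; E[c+"h"]=hd[np.argmax(w[t>t.max()-8][:,0])]
print(E,tri(E["top"],E["scene"]),tri(E["toph"],E["sceneh"]))
import scipy.spatial.transform as S
print(S.Rotation.from_quat(get_obs()["ee_rot"]).as_matrix())
E
```

```text
top 338 dir 0.09538511 0.9954404 84.52651 pt 612.6632 -89.54055 end [ 606.9 -150.2] front [623.7  26. ] len 177.00779089014003 headw 116.67575656050204 handle w [-11.7   9.4]
scene 573 dir 0.11595353 0.99325466 83.34137 pt 619.0694 -84.54778 end [ 611.6 -148.7] front [632.7  32.1] len 182.02034543599524 headw 118.55536329927699 handle w [-11.9  12.3]
{'top': array([167, 301]), 'toph': array([140, 245]), 'scene': array([190, 210]), 'sceneh': array([226, 237])} (array([ 600.5, -150.3,   48.5]), np.float64(1.606243690466588)) (array([679.8,  13.2,  43. ]), np.float64(1.7228303383850785))
[[ 0.9  0.4  0. ]
 [ 0.4 -0.9  0. ]
 [ 0.   0.  -1. ]]
```

```bash
cat >> h.py <<'E'
from scipy.spatial.transform import Rotation as Ro
def go(x,y,z,yaw):
    o=get_obs();R=Ro.from_quat(o["ee_rot"]);T=Ro.from_euler("ZX",[yaw,180],degrees=True)
    s=R.inv().apply(np.array([x,y,z])-o["ee_pos"])/200
    t=(R.inv()*T).as_rotvec(degrees=True)/90
    print("t",round(o["time"],2),"pos",o["ee_pos"].round(1),"yaw",round(Ro.from_matrix(R.as_matrix()).as_euler("ZXY",degrees=True)[0],1),"shift",s.round(3),"turn",t.round(3))
E
python3 - <<'E'
from h import *
go(620,-31,300,84)
E
```

```text
t 1.6 pos [ 280.1 -558.7  404.7] yaw -153.4 shift [ 2.702 -1.597  0.523] turn [ 0.    -0.    -0.637]
```

Emit:
{"op": "jog_arm", "data": {
  "motion": [0.9, -0.53, 0, 0, 0, 0, 0.9, -0.53, 0, 0, 0, 0, 0.9, -0.53, 0, 0, 0, 0, 0.9, -0.53, 0, 0, 0, 0],
  "jaw": 85,
  "newtons": 40
}}

```text
time: 2.1
ee_pos: [394.8, -380.6, 404.9]
ee_rot: [0.973, 0.232, 0.0, -0.0]
wrist_force: [0.1, 0.6, 0.8]
opening: 0.997
```

Emit:
{"op": "jog_arm", "data": {
  "motion": [0.9, -0.53, 0, 0, 0, 0, 0.9, -0.53, 0, 0, 0, 0, 0.9, -0.53, 0, 0, 0, 0, 0.9, -0.53, 0, 0, 0, 0]
}}

```text
time: 2.6
ee_pos: [508.3, -205.6, 404.7]
ee_rot: [0.973, 0.231, 0.0, 0.0]
wrist_force: [0.7, 0.0, 0.5]
opening: 0.991
```

Emit:
{"op": "jog_arm", "data": {
  "motion": [0.9, -0.53, 0.3, 0, 0, -0.64, 0.9, -0.53, 0.4, 0, 0, -0.64, 0.9, -0.53, 0.4, 0, 0, -0.64, 0.9, -0.53, 0.5, 0, 0, -0.64, 0.9, -0.53, 0.5, 0, 0, -0.64, 0.9, -0.53, 0.5, 0, 0, -0.64, 0.9, -0.53, 0.5, 0, 0, -0.64, 0.9, -0.53, 0.5, 0, 0, -0.64]
}}

```text
time: 3.6
ee_pos: [620.5, -32.8, 304.8]
ee_rot: [0.743, 0.67, 0.0, 0.0]
wrist_force: [-0.1, 0.9, -0.1]
opening: 0.996
```

```bash
python3 - <<'E'
from h import *
go(620,-31,222,84)
E
```

```text
t 3.6 pos [620.5 -32.8 304.8] yaw -95.9 shift [ 0.009 -0.003  0.414] turn [0.    0.    0.001]
```

Emit:
{"op": "jog_arm", "data": {
  "motion": [0.01, 0, 0.25, 0, 0, 0, 0.01, 0, 0.41, 0, 0, 0, 0.01, 0, 0.41, 0, 0, 0]
}}

```text
time: 3.98
ee_pos: [619.8, -30.5, 220.9]
ee_rot: [0.742, 0.67, -0.001, -0.001]
wrist_force: [0.1, 0.3, -0.1]
opening: 0.997
```

```bash
python3 - <<'E'
from h import *
go(620,-31,208,84)
im=capture("scene")[:,:,::-1]
c=im[90:290,130:330];cv2.imwrite("pics/g1.png",cv2.resize(c,(600,600),interpolation=cv2.INTER_CUBIC))
# projected pixel of z=0..  points under the TCP at several heights
p=camera_params("scene");K=np.array(p["intrinsics"]);T=np.linalg.inv(p["cam_to_world"])
o=get_obs();R=Ro.from_quat(o["ee_rot"])
for d in(155,160,166,173):
  for s in(-43,43):
    w=o["ee_pos"]+R.apply([0,s,d]);v=T[:3,:3]@w+T[:3,3];q=K@[v[0]/-v[2],v[1]/v[2],1];print(d,s,"crop col,row",((q[:2]-[130,90])*3).round())
E
```

```text
t 3.98 pos [619.8 -30.5 220.9] yaw -95.8 shift [-0.002  0.001  0.065] turn [-0.002 -0.     0.002]
155 -43 crop col,row [351. 316.]
155 43 crop col,row [291. 359.]
160 -43 crop col,row [351. 320.]
160 43 crop col,row [291. 363.]
166 -43 crop col,row [352. 324.]
166 43 crop col,row [291. 368.]
173 -43 crop col,row [352. 330.]
173 43 crop col,row [292. 374.]
```

View pics/g1.png

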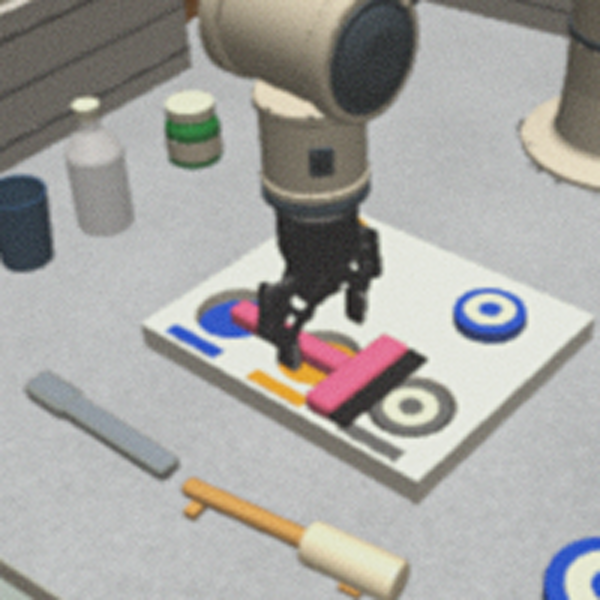

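The crop shows the fingers straddling the handle. The open tips are at about [367,290] and [320,355], which puts them 160-166 mm ahead of the TCP, so the 173 mm figure holds when shut. Descending and gripping.

Emit:
{"op": "jog_arm", "data": {
  "motion": [0, 0, 0.065, 0, 0, 0, 0, 0, 0.065, 0, 0, 0]
}}

```text
time: 4.28
ee_pos: [620.5, -30.4, 209.7]
ee_rot: [0.742, 0.671, 0.0, 0.0]
wrist_force: [0.2, 0.3, -0.1]
opening: 0.993
```

Emit:
{"op": "jog_arm", "data": {
  "motion": [0, 0, 0, 0, 0, 0, 0, 0, 0, 0, 0, 0, 0, 0, 0, 0, 0, 0, 0, 0, 0, 0, 0, 0, 0, 0, 0, 0, 0, 0, 0, 0, 0, 0, 0, 0],
  "jaw": 10,
  "newtons": 50
}}

```text
time: 5.03
ee_pos: [620.6, -30.4, 210.1]
ee_rot: [0.742, 0.671, 0.0, 0.0]
wrist_force: [-1.4, 0.3, 6.1]
opening: 0.266
```

Emit:
{"op": "jog_arm", "data": {
  "motion": [0, 0, -0.1, 0, 0, 0, 0, 0, -0.3, 0, 0, 0, 0, 0, -0.3, 0, 0, 0]
}}

```text
time: 5.4
ee_pos: [621.4, -30.5, 272.3]
ee_rot: [0.742, 0.671, 0.001, 0.002]
wrist_force: [-0.7, -0.4, -1.5]
opening: 0.266
```

```bash
python3 - <<'E'
from h import *
print(get_obs()["opening"],get_obs()["wrist_force"],get_obs()["torque"])
im=capture("scene")[:,:,::-1]
c=im[90:290,130:330];cv2.imwrite("pics/g2.png",cv2.resize(c,(600,600),interpolation=cv2.INTER_CUBIC))
yaw=100
a=np.radians(yaw);d=np.array([np.cos(a),np.sin(a)])
org=np.array([490,352]);g=org+20*d
print(g);go(*g,260,yaw)
E
```

```text
0.26554260926572487 [-0.71758929 -0.41752433 -1.53603532] [0.02260262 0.0139976  0.00326447]
[486.52703645 371.69615506]
t 5.45 pos [620.8 -30.4 270.7] yaw -95.8 shift [ 1.933 -0.87   0.051] turn [ 0.001  0.    -0.175]
```

View pics/g2.png

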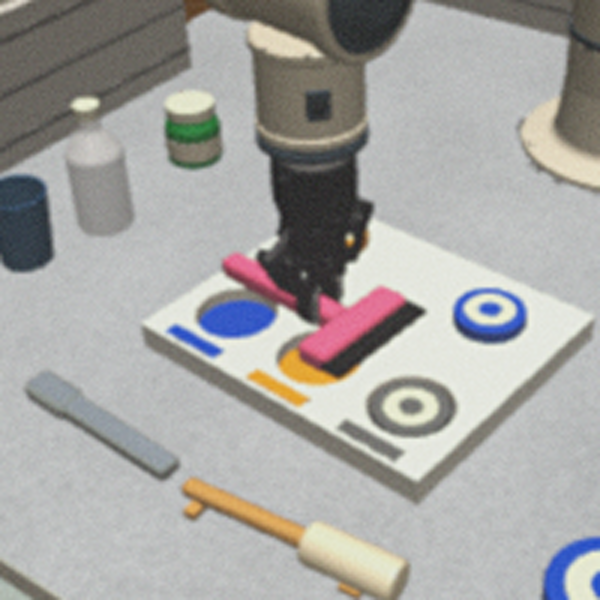

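It is lifted level: the handle is at [290,300] and the grey pod is undisturbed at [405,410]. Carrying it to the mat.

Emit:
{"op": "jog_arm", "data": {
  "motion": [0.4, -0.18, 0, 0, 0, 0, 0.7, -0.32, 0, 0, 0, 0, 0.97, -0.435, 0, 0, 0, 0, 0.97, -0.435, 0, 0, 0, 0, 0.97, -0.435, 0, 0, 0, 0]
}}

```text
time: 6.08
ee_pos: [552.4, 173.0, 268.5]
ee_rot: [0.741, 0.672, -0.001, -0.001]
wrist_force: [0.1, 0.1, -2.4]
opening: 0.271
```

Emit:
{"op": "jog_arm", "data": {
  "motion": [0.4, -0.18, 0, 0, 0, -0.08, 0.7, -0.32, 0, 0, 0, -0.175, 0.96, -0.435, 0.1, 0, 0, -0.175, 0.96, -0.435, 0.2, 0, 0, -0.175, 0.96, -0.435, 0.2, 0, 0, -0.175, 0.96, -0.435, 0.2, 0, 0, -0.175]
}}

```text
time: 6.82
ee_pos: [486.8, 370.2, 229.4]
ee_rot: [0.643, 0.766, -0.0, -0.0]
wrist_force: [-0.5, -0.6, -2.4]
opening: 0.27
```

```bash
python3 - <<'E'
from h import *
go(486.5,372,185,100)
print(get_obs()["opening"])
E
```

```text
t 6.83 pos [486.8 370.2 229.4] yaw -80.1 shift [0.009 0.    0.222] turn [-0.     0.    -0.001]
0.2697713136995833
```

Emit:
{"op": "jog_arm", "data": {
  "motion": [0, 0, 0.1, 0, 0, 0, 0, 0, 0.16, 0, 0, 0, 0, 0, 0.19, 0, 0, 0, 0, 0, 0.21, 0, 0, 0, 0, 0, 0.22, 0, 0, 0, 0, 0, 0.22, 0, 0, 0]
}}

```text
time: 7.58
ee_pos: [486.3, 371.2, 185.8]
ee_rot: [0.643, 0.766, 0.0, 0.0]
wrist_force: [-0.8, 0.7, -0.8]
opening: 0.269
```

```bash
python3 - <<'E'
from h import *
im=capture("scene")[:,:,::-1]
c=im[150:330,290:490];cv2.imwrite("pics/g3.png",cv2.resize(c,(667,600),interpolation=cv2.INTER_CUBIC))
E
```

```text
(no output)
```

View pics/g3.png

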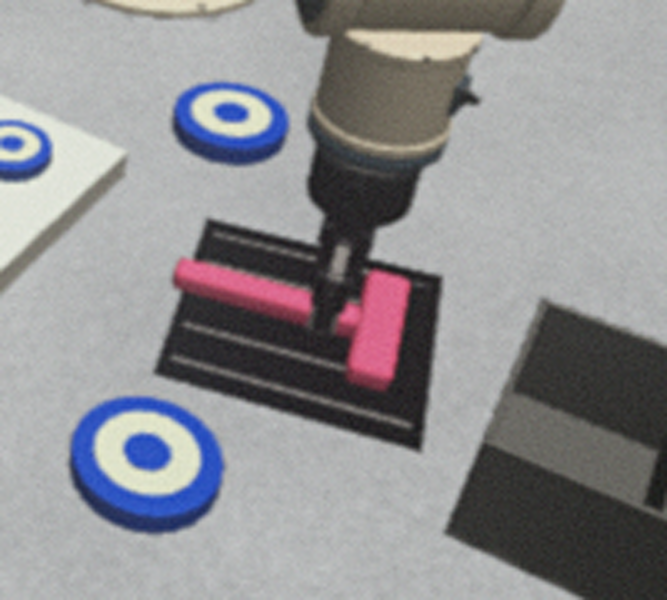

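The squeegee lies over the mat, with its head at [330,380] and handle end at [272,185]. It is touching or within about 1 mm. One more millimetre down, then release.

Emit:
{"op": "jog_arm", "data": {
  "motion": [0, 0, 0.006, 0, 0, 0, 0, 0, 0.006, 0, 0, 0]
}}

```text
time: 7.88
ee_pos: [486.2, 371.2, 184.5]
ee_rot: [0.643, 0.766, 0.0, 0.0]
wrist_force: [0.3, -0.0, -2.0]
opening: 0.264
```

Emit:
{"op": "jog_arm", "data": {
  "motion": [0, 0, 0, 0, 0, 0, 0, 0, 0, 0, 0, 0, 0, 0, 0, 0, 0, 0, 0, 0, 0, 0, 0, 0, 0, 0, 0, 0, 0, 0, 0, 0, 0, 0, 0, 0, 0, 0, -0.2, 0, 0, 0, 0, 0, -0.4, 0, 0, 0, 0, 0, -0.4, 0, 0, 0],
  "jaw": 80
}}

```text
time: 9.0
ee_pos: [486.9, 371.6, 267.4]
ee_rot: [0.643, 0.766, 0.002, 0.001]
wrist_force: [-0.5, -0.8, -0.5]
opening: 0.939
```

```bash
python3 - <<'E'
from h import *
im=capture("scene");capture("top")
d=tip_of("squeegee","scene");print([(x["p"],x["pixel"],at("scene",x["pixel"],10)) for x in d][:2])
d=tip_of("squeegee","top");print([(x["p"],x["pixel"],at("top",x["pixel"],10)) for x in d][:2])
go(435.4,-150.5,260,121.5)
E
```

```text
[(0.57, [244.0, 375.6], array([[497.55409563, 345.12313254,  10.        ]]))]
[(0.78, [208.3, 131.3], array([[477.83426781, 352.69559865,  10.        ]]))]
t 9.2 pos [485.9 370.9 263.5] yaw -80.0 shift [-2.524 -0.701  0.02 ] turn [-0.001  0.    -0.239]
```

Emit:
{"op": "jog_arm", "data": {
  "motion": [-0.84, -0.235, 0, 0, 0, 0, -0.84, -0.235, 0, 0, 0, 0, -0.84, -0.235, 0, 0, 0, 0, -0.84, -0.235, 0, 0, 0, 0],
  "jaw": 85.4
}}

```text
time: 9.7
ee_pos: [468.3, 194.8, 263.6]
ee_rot: [0.644, 0.765, -0.001, -0.001]
wrist_force: [0.2, 0.6, 0.4]
opening: 1.002
```

Emit:
{"op": "jog_arm", "data": {
  "motion": [-0.84, -0.235, 0, 0, 0, 0, -0.84, -0.235, 0, 0, 0, 0, -0.84, -0.235, 0, 0, 0, 0, -0.84, -0.235, 0, 0, 0, 0]
}}

```text
time: 10.2
ee_pos: [451.9, 21.9, 263.9]
ee_rot: [0.644, 0.765, -0.0, -0.0]
wrist_force: [-0.0, 0.1, 0.8]
opening: 0.998
```

```bash
cat >> h.py <<'E'
def pods(seen=("top","scene")):
    for c in seen:
        im=capture(c)
        for l in("pod_amber","pod_blue","pod_grey"):
            for d in outline_of(l,c)[:4]:
                m=d["pixels"].astype(np.uint8)
                cs=max(cv2.findContours(m,0,1)[0],key=cv2.contourArea)
                if len(cs)<6: continue
                w=at(c,cs[:,0,::-1],46)[:,:2].astype(np.float32)
                e=cv2.fitEllipse(w)
                print(c,l,round(d["p"],2),np.round(d["pixel"]),"ellipse",np.round(e[0],1),np.round(e[1],1),"mean of filled",at(c,np.argwhere(m),46).mean(0).round(1))
E
python3 - <<'E'
from h import *
pods()
go(435.4,-150.5,230,121.5)
E
```

```text
top pod_amber 0.8 [224. 302.] ellipse [ 435.6 -150.4] [70.7 71.4] mean of filled [ 435.6 -150.3   46. ]
top pod_blue 0.66 [276. 167.] ellipse [287.1 234.3] [29.  88.6] mean of filled [286.  234.1  46. ]
top pod_blue 0.54 [158. 412.] ellipse [ 630.  -462.7] [73.3 96.4] mean of filled [ 629.7 -462.8   46. ]
top pod_grey 0.86 [160. 224.] ellipse [612.5  66.1] [70.7 72.5] mean of filled [612.4  66.1  46. ]
scene pod_amber 0.58 [168. 238.] ellipse [ 447.2 -144. ] [74.1 92.5] mean of filled [ 448.  -143.5   46. ]
scene pod_blue 0.72 [288. 334.] ellipse [726.3 325.8] [104.7 116. ] mean of filled [728.2 327.   46. ]
scene pod_blue 0.7 [198. 294.] ellipse [475.8  69.3] [75.4 88.6] mean of filled [476.6  69.9  46. ]
scene pod_blue 0.63 [185. 358.] ellipse [324.3 216.9] [109.4 132.6] mean of filled [326.2 218.   46. ]
scene pod_blue 0.51 [211. 233.] ellipse [631.5 -25.3] [62.  74.9] mean of filled [643.4 -27.9  46. ]
scene pod_grey 0.89 [226. 266.] ellipse [634.9  80.9] [73.2 76.7] mean of filled [635.6  81.5  46. ]
scene pod_grey 0.53 [211. 230.] ellipse [646.9 -29.5] [ 68.4 102.5] mean of filled [647.4 -29.2  46. ]
scene pod_grey 0.19 [132. 196.] ellipse [ 348.4 -443.1] [ 68.8 220. ] mean of filled [ 351.4 -440.1   46. ]
t 10.6 pos [452.   24.8 264.4] yaw -79.9 shift [-0.849 -0.235  0.172] turn [-0.    -0.    -0.238]
```

Emit:
{"op": "jog_arm", "data": {
  "motion": [-0.85, -0.235, 0, 0, 0, -0.1, -0.85, -0.235, 0.1, 0, 0, -0.238, -0.85, -0.235, 0.17, 0, 0, -0.238, -0.85, -0.235, 0.17, 0, 0, -0.238, -0.85, -0.235, 0.17, 0, 0, -0.238, -0.85, -0.235, 0.17, 0, 0, -0.238]
}}

```text
time: 11.35
ee_pos: [435.2, -150.4, 230.8]
ee_rot: [0.489, 0.872, 0.0, -0.0]
wrist_force: [-0.4, 0.4, 0.2]
opening: 0.995
```

```bash
python3 - <<'E'
from h import *
go(435.5,-150.5,198,121.5)
E
```

```text
t 11.35 pos [ 435.2 -150.4  230.8] yaw -58.6 shift [-0.001  0.001  0.164] turn [ 0.    -0.    -0.001]
```

Emit:
{"op": "jog_arm", "data": {
  "motion": [0, 0, 0.08, 0, 0, 0, 0, 0, 0.13, 0, 0, 0, 0, 0, 0.13, 0, 0, 0]
}}

```text
time: 11.72
ee_pos: [435.1, -150.9, 204.2]
ee_rot: [0.489, 0.872, -0.0, -0.001]
wrist_force: [0.5, -0.8, -0.8]
opening: 1.002
```

Emit:
{"op": "jog_arm", "data": {
  "motion": [0, 0, 0.01, 0, 0, 0, 0, 0, 0.02, 0, 0, 0, 0, 0, 0.03, 0, 0, 0, 0, 0, 0.03, 0, 0, 0]
}}

```text
time: 12.22
ee_pos: [435.0, -151.7, 198.4]
ee_rot: [0.489, 0.872, 0.0, -0.0]
wrist_force: [0.9, 0.2, -0.6]
opening: 1.002
```

```bash
python3 - <<'E'
from h import *
go(435.5,-150.5,198,121.5)
im=capture("scene")[:,:,::-1]
c=im[120:240,190:330];cv2.imwrite("pics/g4.png",cv2.resize(c,(700,600),interpolation=cv2.INTER_CUBIC))
E
```

```text
t 12.22 pos [ 435.  -151.7  198.4] yaw -58.6 shift [0.004 0.005 0.002] turn [-0.    -0.    -0.001]
```

View pics/g4.png

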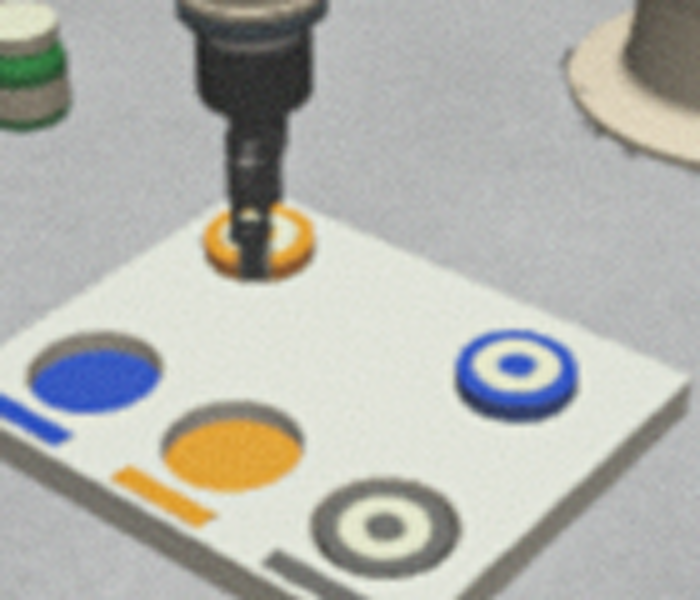

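Crop: the amber pod at [240,260] is straddled, with the front fingertip at [275,255] level with the pod's base and no contact force. Narrowing the cage to 79 mm and pushing along tool +y.

Emit:
{"op": "jog_arm", "data": {
  "motion": [0, 0, 0, 0, 0, 0, 0, 0, 0, 0, 0, 0, 0, 0.04, 0, 0, 0, 0, 0, 0.1, 0, 0, 0, 0, 0, 0.17, 0, 0, 0, 0, 0, 0.24, 0, 0, 0, 0, 0, 0.31, 0, 0, 0, 0, 0, 0.38, 0, 0, 0, 0, 0, 0.44, 0, 0, 0, 0, 0, 0.5, 0, 0, 0, 0],
  "jaw": 79,
  "newtons": 20
}}

```text
time: 13.52
ee_pos: [521.0, -99.1, 198.5]
ee_rot: [0.489, 0.872, -0.0, -0.0]
wrist_force: [-0.9, -0.1, 0.4]
opening: 0.923
```

```bash
python3 - <<'E'
from h import *
print(get_obs()["opening"],get_obs()["wrist_force"])
go(608,-44.6,198,121.5)
pods(("top",))
E
```

```text
0.9232682764657383 [-0.92533164 -0.08493619  0.41528508]
t 13.53 pos [521.  -99.1 198.5] yaw -58.6 shift [0.006 0.513 0.002] turn [-0.    -0.    -0.001]
top pod_blue 0.72 [206. 226.] ellipse [487.3  57.2] [24.5 57.6] mean of filled [487.1  57.5  46. ]
top pod_blue 0.67 [136. 143.] ellipse [691.7 305.4] [105.  109.3] mean of filled [691.6 305.4  46. ]
top pod_blue 0.2 [194. 402.] ellipse [ 523.7 -438.3] [69.9 96.6] mean of filled [ 523.6 -438.3   46. ]
top pod_grey 0.59 [160. 224.] ellipse [613.5  65.8] [74.5 75.9] mean of filled [613.4  65.7  46. ]
top pod_grey 0.23 [205. 228.] ellipse [486.9  56.7] [24.6 62.4] mean of filled [486.7  56.7  46. ]
```

Emit:
{"op": "jog_arm", "data": {
  "motion": [0.005, 0.06, 0, 0, 0, 0, 0.005, 0.13, 0, 0, 0, 0, 0.005, 0.2, 0, 0, 0, 0, 0.005, 0.27, 0, 0, 0, 0, 0.005, 0.34, 0, 0, 0, 0, 0.005, 0.4, 0, 0, 0, 0, 0.005, 0.45, 0, 0, 0, 0, 0.005, 0.49, 0, 0, 0, 0, 0.005, 0.52, 0, 0, 0, 0, 0.005, 0.52, 0, 0, 0, 0]
}}

```text
time: 14.98
ee_pos: [608.9, -44.3, 198.5]
ee_rot: [0.489, 0.872, 0.0, 0.0]
wrist_force: [-0.4, 0.3, -0.4]
opening: 0.934
```

```bash
python3 - <<'E'
from h import *
print(get_obs()["opening"],get_obs()["wrist_force"])
go(608,-44.6,198,121.5)
im=capture("scene")[:,:,::-1]
c=im[150:270,180:320];cv2.imwrite("pics/g5.png",cv2.resize(c,(700,600),interpolation=cv2.INTER_CUBIC))
E
```

```text
0.9344632901750626 [-0.42270511  0.2887817  -0.42704771]
t 14.97 pos [608.9 -44.3 198.5] yaw -58.6 shift [ 0.001 -0.004  0.002] turn [ 0.     0.    -0.001]
```

View pics/g5.png

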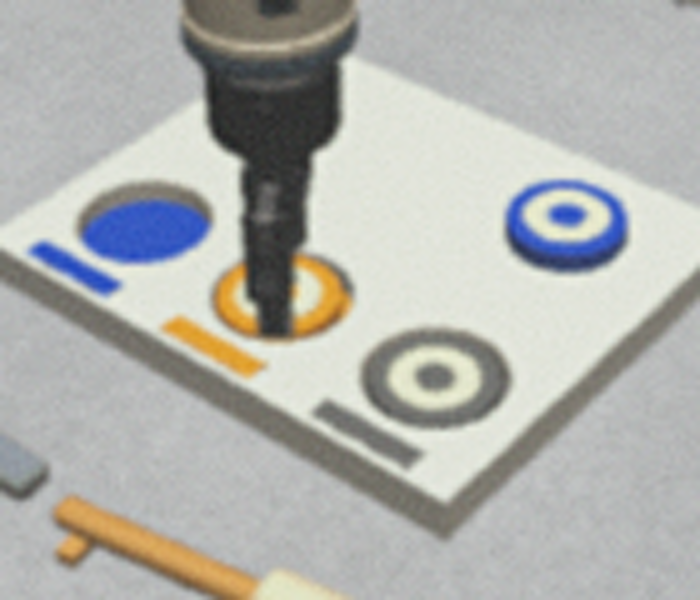

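The amber pod is at [297,283] over or in its well, with a gap visible on the right and some occlusion. Opening, lifting and checking.

Emit:
{"op": "jog_arm", "data": {
  "motion": [0, 0, 0, 0, 0, 0, 0, 0, 0, 0, 0, 0, 0, 0, -0.1, 0, 0, 0, 0, 0, -0.25, 0, 0, 0, 0, 0, -0.25, 0, 0, 0],
  "jaw": 85.4
}}

```text
time: 15.65
ee_pos: [609.2, -44.7, 250.5]
ee_rot: [0.489, 0.872, 0.001, 0.002]
wrist_force: [-1.7, -1.0, -0.1]
opening: 1.0
```

```bash
python3 - <<'E'
from h import *
go(465.5,66,250,30.8)
im=capture("scene")[:,:,::-1]
c=im[150:270,180:320];cv2.imwrite("pics/g6.png",cv2.resize(c,(700,600),interpolation=cv2.INTER_CUBIC))
E
```

```text
t 15.65 pos [609.2 -44.7 250.5] yaw -58.6 shift [ 0.847 -0.325 -0.   ] turn [ 0.002 -0.     1.007]
```

View pics/g6.png

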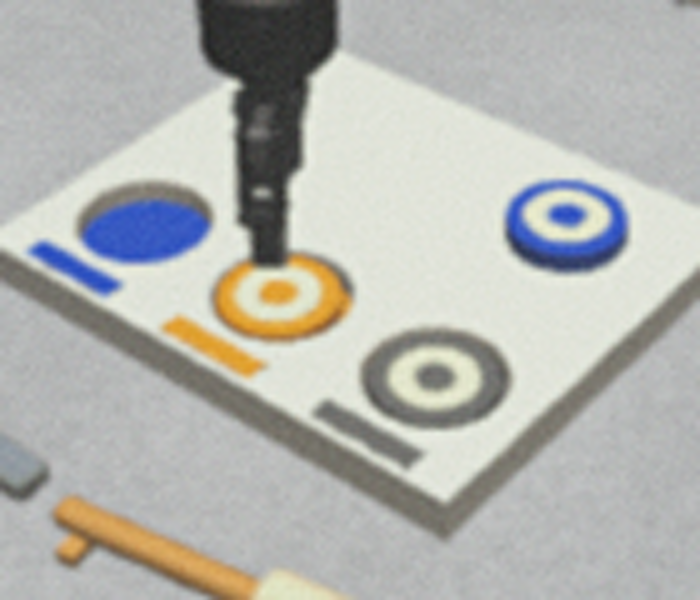

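Emit:
{"op": "jog_arm", "data": {
  "motion": [0.3, -0.11, 0, 0, 0, 0.11, 0.6, -0.22, 0, 0, 0, 0.23, 0.85, -0.325, 0, 0, 0, 0.35, 0.85, -0.325, 0, 0, 0, 0.46, 0.85, -0.325, 0, 0, 0, 0.58, 0.85, -0.325, 0, 0, 0, 0.7, 0.85, -0.325, 0, 0, 0, 0.81, 0.85, -0.325, 0, 0, 0, 0.92, 0.85, -0.325, 0, 0, 0, 1, 0.85, -0.325, 0, 0, 0, 1]
}}

```text
time: 16.95
ee_pos: [464.3, 66.7, 247.9]
ee_rot: [0.963, 0.271, -0.001, -0.0]
wrist_force: [-1.5, 1.0, 1.5]
opening: 1.001
```

```bash
python3 - <<'E'
from h import *
go(465.5,66,199,30.8)
pods()
a=cv2.cvtColor(capture("scene"),4)[180:240,200:275];b=cv2.cvtColor(capture("top"),4)[130:190,235:320]
cv2.imwrite("pics/g7.png",np.hstack([cv2.resize(a,(375,300),interpolation=2),cv2.resize(b,(425,300),interpolation=2)]))
E
```

```text
t 16.95 pos [464.3  66.7 247.9] yaw -148.6 shift [0.004 0.006 0.245] turn [-0.     0.001  0.007]
top pod_amber 0.75 [167. 268.] ellipse [602.6 -51.3] [69.2 73.4] mean of filled [602.6 -51.3  46. ]
top pod_amber 0.31 [194. 399.] ellipse [ 523.4 -438. ] [69.  96.1] mean of filled [ 523.4 -438.    46. ]
top pod_blue 0.91 [137. 144.] ellipse [691.9 307.9] [104.1 107.4] mean of filled [691.7 307.9  46. ]
top pod_blue 0.16 [203. 135.] ellipse [546.5 341.3] [ 93.1 212.2] mean of filled [491.1 331.4  46. ]
top pod_grey 0.96 [161. 223.] ellipse [612.6  65.9] [68.9 71.5] mean of filled [612.6  65.9  46. ]
scene pod_amber 0.71 [210. 233.] ellipse [627.2 -32.9] [72.2 80.3] mean of filled [627.9 -32.3  46. ]
scene pod_amber 0.19 [205. 256.] ellipse [564.9 -18.1] [349.8 441.3] mean of filled [570.5  -9.4  46. ]
scene pod_blue 0.91 [195. 295.] ellipse [474.2  71.1] [73.  88.6] mean of filled [475.   71.7  46. ]
scene pod_blue 0.91 [187. 358.] ellipse [324.6 218.4] [108.4 129.7] mean of filled [326.2 219.3  46. ]
scene pod_blue 0.85 [290. 329.] ellipse [726.5 325.2] [103.9 117.1] mean of filled [728.4 326.3  46. ]
scene pod_blue 0.65 [135. 196.] ellipse [ 349.7 -444.2] [ 71.8 215.6] mean of filled [ 352.7 -441.3   46. ]
scene pod_grey 0.43 [236. 255.] ellipse [691.   78.7] [13.1 70.9] mean of filled [691.   77.8  46. ]
```

View pics/g7.png

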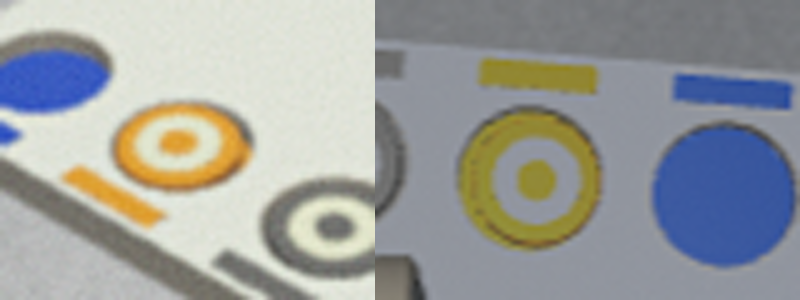

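Scene half: amber at [145,178], level inside its well. Top half: amber at [180,535], with the gap to the left, so about 4-5 mm off centre. The two-view height matches the grey pod, so it is dropped and flat. Now the blue pod.

Emit:
{"op": "jog_arm", "data": {
  "motion": [0.004, 0.004, 0.12, 0, 0, 0.007, 0.004, 0.004, 0.19, 0, 0, 0.007, 0.004, 0.004, 0.21, 0, 0, 0.007, 0.004, 0.004, 0.225, 0, 0, 0.007, 0.004, 0.004, 0.24, 0, 0, 0.007, 0.004, 0.004, 0.24, 0, 0, 0.007]
}}

```text
time: 18.2
ee_pos: [465.7, 66.5, 200.6]
ee_rot: [0.964, 0.265, 0.0, 0.0]
wrist_force: [-0.7, -0.1, -0.6]
opening: 0.999
```

```bash
python3 - <<'E'
from h import *
print(get_obs()["wrist_force"],at("top",[169,304.6],30),at("top",[169,304.6],12))
go(599,-159.3,198.5,30.8)
im=capture("scene")[:,:,::-1]
c=im[140:260,230:370];cv2.imwrite("pics/g8.png",cv2.resize(c,(700,600),interpolation=cv2.INTER_CUBIC))
E
```

```text
[-0.67503249 -0.14772366 -0.63489965] [[ 596.61672685 -161.5149048    30.        ]] [[ 598.9836401  -162.86039624   12.        ]]
t 18.2 pos [465.7  66.5 200.6] yaw -149.2 shift [-0.005  1.311  0.01 ] turn [ 0. -0. -0.]
```

View pics/g8.png

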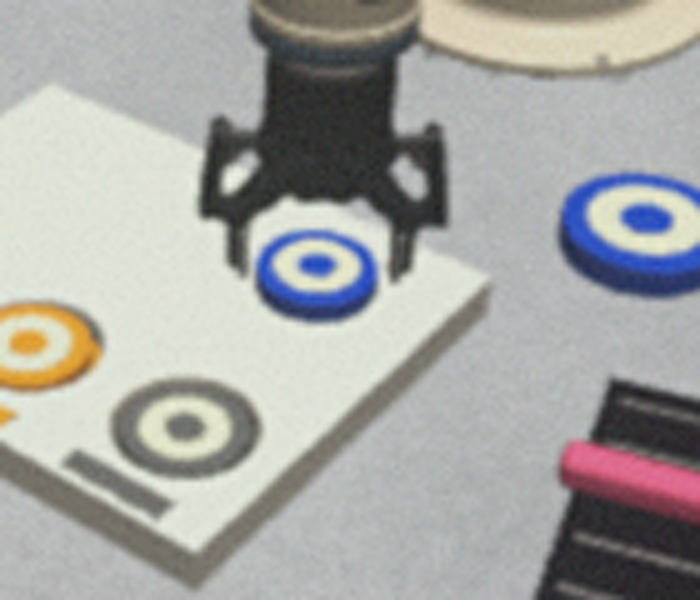

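The crop shows the blue pod at [270,317] centred between the fingers ([275,237] and [275,400]), perhaps 2 mm toward tool +x, which I correct with a small sideways ramp. Pushing it straight to the blue well, clear of the amber pod.

Emit:
{"op": "jog_arm", "data": {
  "motion": [0, 0, 0.01, 0, 0, 0, 0, 0, 0.01, 0, 0, 0, 0, 0.04, 0.01, 0, 0, 0, -0.001, 0.1, 0.01, 0, 0, 0, -0.002, 0.17, 0.01, 0, 0, 0, -0.003, 0.24, 0.01, 0, 0, 0, -0.004, 0.31, 0.01, 0, 0, 0, -0.005, 0.38, 0.01, 0, 0, 0, -0.006, 0.44, 0.01, 0, 0, 0, -0.007, 0.5, 0.01, 0, 0, 0],
  "jaw": 79
}}

```text
time: 19.5
ee_pos: [516.0, -20.9, 198.5]
ee_rot: [0.964, 0.265, -0.0, -0.0]
wrist_force: [-0.4, 0.7, 0.2]
opening: 0.926
```

Emit:
{"op": "jog_arm", "data": {
  "motion": [-0.001, 0.06, 0, 0, 0, 0, -0.002, 0.12, 0, 0, 0, 0, -0.003, 0.18, 0, 0, 0, 0, -0.004, 0.24, 0, 0, 0, 0, -0.005, 0.3, 0, 0, 0, 0, -0.006, 0.36, 0, 0, 0, 0, -0.007, 0.42, 0, 0, 0, 0, -0.008, 0.48, 0, 0, 0, 0, -0.009, 0.54, 0, 0, 0, 0, -0.009, 0.56, 0, 0, 0, 0]
}}

```text
time: 20.75
ee_pos: [571.8, -118.1, 198.4]
ee_rot: [0.964, 0.265, 0.0, 0.0]
wrist_force: [-1.2, 0.7, 0.6]
opening: 0.926
```

```bash
python3 - <<'E'
from h import *
print(get_obs()["wrist_force"])
go(598,-160.5,198.5,30.8)
E
```

```text
[-1.23087476  0.67712705  0.58710806]
t 20.75 pos [ 571.8 -118.1  198.4] yaw -149.3 shift [ 0.004  0.249 -0.   ] turn [ 0.    -0.    -0.001]
```

Emit:
{"op": "jog_arm", "data": {
  "motion": [-0.001, 0.05, 0, 0, 0, 0, -0.002, 0.1, 0, 0, 0, 0, -0.003, 0.15, 0, 0, 0, 0, -0.003, 0.19, 0, 0, 0, 0, -0.004, 0.22, 0, 0, 0, 0, -0.004, 0.245, 0, 0, 0, 0, -0.004, 0.258, 0, 0, 0, 0, -0.004, 0.258, 0, 0, 0, 0, -0.004, 0.258, 0, 0, 0, 0]
}}

```text
time: 21.88
ee_pos: [597.0, -161.9, 198.5]
ee_rot: [0.964, 0.265, -0.0, -0.0]
wrist_force: [0.5, 0.7, 0.4]
opening: 0.927
```

Emit:
{"op": "jog_arm", "data": {
  "motion": [0, 0, 0, 0, 0, 0, 0, 0, 0, 0, 0, 0, 0, 0, -0.1, 0, 0, 0, 0, 0, -0.35, 0, 0, 0, 0, 0, -0.5, 0, 0, 0, 0, 0, -0.5, 0, 0, 0],
  "jaw": 85.4
}}

```text
time: 22.62
ee_pos: [597.7, -162.2, 300.9]
ee_rot: [0.964, 0.265, 0.002, 0.001]
wrist_force: [-0.1, -0.2, -0.8]
opening: 1.004
```

```bash
python3 - <<'E'
from h import *
go(598,-160.5,198.5,30.8)
pods()
a=cv2.cvtColor(capture("scene"),4)[160:250,170:290]
cv2.imwrite("pics/g9.png",cv2.resize(a,(800,600),interpolation=2))
E
```

```text
t 22.62 pos [ 597.7 -162.2  300.9] yaw -149.2 shift [ 0.004 -0.008  0.512] turn [ 0.002 -0.002 -0.   ]
top pod_amber 0.77 [165. 264.] ellipse [607.  -38.5] [45.3 71.3] mean of filled [607.3 -38.5  46. ]
top pod_blue 0.6 [135. 144.] ellipse [692.9 307.8] [104.2 110.3] mean of filled [692.8 307.8  46. ]
top pod_blue 0.46 [176. 304.] ellipse [ 572.8 -158.8] [30.7 57.2] mean of filled [ 573.9 -158.1   46. ]
top pod_grey 0.64 [162. 220.] ellipse [612.   67.8] [65.8 73.2] mean of filled [612.   67.7  46. ]
scene pod_amber 0.65 [209. 235.] ellipse [627.3 -31.9] [73.  77.2] mean of filled [628.  -31.3  46. ]
scene pod_blue 0.85 [186. 357.] ellipse [324.3 217.5] [103.6 128.8] mean of filled [325.9 218.4  46. ]
scene pod_blue 0.71 [144. 162.] ellipse [ 494.1 -468.3] [ 67.9 332.4] mean of filled [ 499.2 -462.1   46. ]
scene pod_blue 0.55 [293. 330.] ellipse [726.5 325.9] [106.  118.1] mean of filled [728.3 327.1  46. ]
scene pod_blue 0.53 [198. 210.] ellipse [ 618.4 -138.4] [67.3 72.6] mean of filled [ 618.9 -138.    46. ]
scene pod_grey 0.95 [228. 267.] ellipse [634.9  84.7] [75.6 77.8] mean of filled [635.6  85.1  46. ]
```

View pics/g9.png

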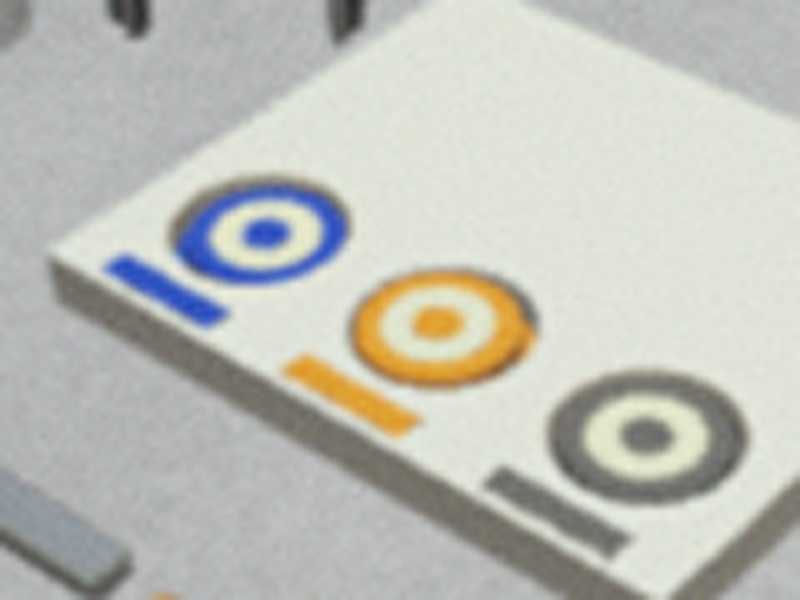

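All three pods sit inside their wells below the rim: blue at [233,265], amber at [325,440] and grey at [437,648]. The arm is clear. Last squeegee check, then hand in.

```bash
python3 - <<'E'
from h import *
capture("scene");d=tip_of("squeegee","scene")[0];m=tip_of("mat","scene")[0]
print(d["p"],at("scene",d["pixel"],15),at("scene",m["pixel"],4),get_obs()["wrist_force"],get_obs()["time"])
sign_off()
E
```

```text
0.69 [[496.82655    348.95161854  15.        ]] [[490.6662733  358.80104667   4.        ]] [-0.49438545 -0.47894168  0.5282725 ] 23.225
the job is handed in; nothing more can be done
```

I laid the squeegee on the mat and let it go, then pushed the amber pod and the blue pod along the tray top into their own wells. I handed the job in at 23.2 s of the 67 s limit; no verdict was reported.

- **Squeegee:** the last check put its origin about 12 mm from the mat centre, against the 80 mm allowed, lying flat and released.
- **Amber and blue pods:** both are down inside their wells and about 5 mm off centre, against the 10 mm allowed. The amber pod's height matches the grey pod's in two views.
- **Blue pod:** I checked it only in the scene view, because the arm hid part of it from the top camera.
- **Everything else:** the grey pod did not move. I saw no sign of a bystander moving but did not measure them. The arm stood clear, with wrist force under 1 N.
- **Disagreements:** the first network point estimates of the blue pod and the squeegee were off by 9-14 mm between views. I used outline and rectangle fits instead, and these agreed to a few millimetres.
- **Pictures:** I viewed 12, two over the budget of 10.

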